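Clear the resin chips and hold up the telescopic light

TASK

Get the station ready for its inspection photo: with the green scraper block, not with the fingers, wipe the three orange resin chips off the white plate into the dark trough along its far edge, then stand the scraper on its rubber foot on the zinc shelf, clear of the station. Then squeeze in the red button on the grip of the telescopic light post, pull the light up past its first stop to the second stop at the top, and finish while holding it there with the button still squeezed in. Leave the bears, house, horse and walnut base where they stand.

Things in the scene. Friction and masses are not known exactly. Their poses are not given: they have to be found in the camera images.
- station: fixed cleaning station: white-topped plate 150 (x) by 160 mm (y), top 30 mm above the shelf; a dark steel trough is joined to its +x edge, from x = 75 to 150 mm, 152 mm wide inside, floor at 4 mm, walls up to 30 mm. Origin on the shelf under the plate's centre; x points from plate to trough, away from the robot within 15 degrees
- chip0: an orange resin casting chip, 21 x 15 x 9 mm, loose on the white plate at the start; origin at the centre of its underside
- chip1: an orange resin casting chip, 18 x 18 x 10 mm, loose on the white plate at the start; origin at the centre of its underside
- chip2: an orange resin casting chip, 22 x 14 x 9 mm, loose on the white plate at the start; origin at the centre of its underside
- scraper_mid (a point): centre (half-way up) of the scraper: green block, black rubber foot, 28 mm thick (its x), 120 mm long (its y), 65 mm high (z up), 0.14 to 0.28 kg. Stands loose on its foot (16 mm high, 22 mm thick) between station and light post, its x away from the robot within 30 degrees. Grasp it across its thickness, in its upper half
- head_grip (a point): centre of the light post's grip, a black block 44 (x) by 34 (y) by 60 mm high; this point is 25 mm under its top, 165 mm above the shelf when the post is down. A red button stands 7 mm out of the block's +y side, 26 mm wide, 34 mm high, at the height of this point. Post pulls up along z. Moves with the post
- post: the fixed telescopic light post: grey sleeve 38 mm thick on a steel foot 110 mm square; origin under its middle, x away from the robot within 40 degrees, y to the button's side. A white light bar, 140 mm along y, 30 mm wide, hangs 90 mm from the post's axis towards +x, its top 18 mm under point head_grip
- head (a joint): how far the post is pulled up, m: 0 down, 0.045 first stop, 0.090 second stop (upper end, hard). Locked when down; slides while the button is in. If the button is let go on the way it can lock at the first stop; the second stop has no catch: the post sinks unless held. It takes 6 to 8 N to lift
- button (a joint): how far the red button is pressed in, m: 0 out, 0.006 fully in; spring 2 N at first, 5.5 N fully in; unlocked beyond 0.004. Pinching the grip across y from above, one finger on the button, the other on the opposite side, presses it
- bear0: a white resin polar bear figure, 75 mm long, 35 mm wide, 53 mm high; origin under its middle; a bystander
- bear1: a white resin polar bear figure, 75 mm long, 35 mm wide, 53 mm high; origin under its middle; a bystander
- bear2: a white resin polar bear figure, 75 mm long, 35 mm wide, 53 mm high; origin under its middle; a bystander
- house: ceramic gingerbread house with a white roof, 82 x 95 mm, 116 mm high; origin under its middle; a bystander
- horse: brass carousel horse on a pole and round foot 66 mm across, 133 mm high; origin under its middle; a bystander
- globe_base: turned walnut globe base, 96 mm across, 36 mm high; origin under its middle; a bystander
Mind the look-alikes: they are no part of the job. Of the things shaped like the part that bears scraper_mid, the green one is meant.

How it is judged:
On the way, in this order (a step that is already met when the one before it is completed fails the run):
1. all three chips lie in the trough (height (world z) of each of chip0, chip1, chip2 below 0.024 m and x of chip0 in the frame of station between 0.073 and 0.15 m and y of chip0 in the frame of station between -0.08 and 0.08 m and x of chip1 in the frame of station between 0.073 and 0.15 m and y of chip1 in the frame of station between -0.08 and 0.08 m and x of chip2 in the frame of station between 0.073 and 0.15 m and y of chip2 in the frame of station between -0.08 and 0.08 m), for 0.2 s.
2. the scraper stands on the shelf, released and clear of the station (height (world z) of scraper_mid below 0.04 m and angle between scraper_mid's own z axis and vertical below 0.2 rad and contact force between the fingers and scraper below 0.05 N and contact force between scraper and station below 0.05 N and linear speed of scraper below 0.03 m/s), for 0.2 s.
3. the button is squeezed in while the post is still down (value of joint button above 0.004 m and value of joint head below 0.02 m), for 0.05 s.
4. the post is pulled to its second stop (value of joint head above 0.084 m), for 0.2 s.
At the end, for the whole second after the job is handed in: The fingers hold the light post at rest within 6 mm of its second stop (90 mm), button pressed over 4 mm; the chips lie in the trough (origins in its outline, under 24 mm high); the scraper stands on the shelf within 0.2 rad of upright, at rest, touching neither fingers nor station (all of step 1 and all of step 2 and value of joint head above 0.084 m and value of joint button above 0.004 m and contact force between the fingers and head above 2 N and velocity of joint head between -0.02 and 0.02 m/s); the arm keeps its last pose, push and grip.
It fails at once if the fingers touch a chip (contact force between the fingers and chip0 above 0.3 N or contact force between the fingers and chip1 above 0.3 N or contact force between the fingers and chip2 above 0.3 N).
It fails at once if a bear, the house, the horse or the walnut base is moved more than 25 mm or tipped over (distance of any of bear0, bear1, bear2, house, horse, globe_base from where it was at the start of the episode above 0.025 m or angle between any of bear0, bear1, bear2, house, horse, globe_base's own z axis and vertical above 0.5 rad).
It also fails if it takes over 61 s, if anything falls off the work surface, if the arm or the gripper's body presses on something with over 40 N, if the wrist force passes 120 N, or if a joint passes its speed limit or range.

ROBOT

A 7-joint arm with a two-finger parallel gripper is mounted at the origin on the work surface. World frame = base frame: x ahead of the robot, y to its left, z up, the work surface at z = 0. Lengths are in m, angles in rad, forces in N, time in s.
With the tool pointing down it reaches from about 0.4 to 0.875 m from the base axis. Payload 4.4 kg.
Tool frame: the origin (TCP) lies midway between the tips of the shut fingers; the grasp point (between the pads) lies behind it (grip_point_offset is the z of the grasp point in the tool frame, in m); z points along the fingers, y is the direction in which the jaws open and shut (so a half turn about z gives the same grasp; the last joint's range is limited). The gripper opens to 85 mm and grips with 20 to 120 N. Pads are 22 mm wide; open, the fingers measure 114 mm over their backs; the gripper's body (76 mm by 85 mm) begins 54 mm behind the grasp point. The pads swing forward as they close: fully open they stand 13 mm farther back than shut.
Start: joints at [1.236, 0.628, 0.038, 1.517, -0.027, 0.996, -0.02], TCP at [0.173, -0.627, 0.231] pointing down, gripper open.
Joint ranges: [-3.06, 3.06], [-0.37, 2.12], [-1.25, 1.32], [0.18, 2.47], [-1.1, 4.24], [0.23, 1.98], [-2.94, 2.94]. Speed limits (rad/s): [2.57, 2.57, 3.14, 3.14, 3.14, 3.14, 3.14].

INTERFACE

Orientations are given as a rotation vector (axis times angle).
In Python, from bench import * gives the robot as it stands. The module is installed in compiled form; this text tells all that it offers.
- The arm moves only by the shell command python3 -m pendant 'ROWS'. ROWS is text: rows parted by semicolons, each of 5 numbers parted by spaces: the shift along the tool's x, y, z in m, then the turn about the tool's z in degrees, then the closure in counts, from 0 (fully open) to 255 (shut). A call has exactly 8 rows; each row shifts and turns the commanded pose from where the row before left it, along the tool's axes as they then stand; what a row does not reach is not made up. A row lasts 1/10 s, in which the tool goes at most 50 mm and 8.59 degrees, less where a joint would pass 70% of its speed; a pose out of reach is approached as far as the arm can. A call with a gripper value outside its range is refused whole. The fingers move at their own pace and stop on an object; the grip force is fixed at half the most. Time passes only in rows, so rows that do not move let the fingers close, or fill a call up. It gives the time, the measured TCP pose, the force and the opening at its end, in the units of the state.
- get_obs(): the state, without advancing time (a new reading comes with each control period).
- get_image(name): name is "side" or "top"; returns the picture (384x512x3 uint8, red, green, blue); there is no depth.
- calibration(name): a dict with "mtx" (3x3 intrinsics, pixels), "extrinsics" (4x4, takes a point from camera to world coordinates). Camera axes: x right, y down, z forward; pixel columns grow to the right and rows downward; lengths in m; the calibration is good to about 2 mm. A picture is of the moment at which its call begins. calibration takes no time and is no camera call.
- sign_off(): hands the job in, once; it reports no verdict.
The state is a dict: "time_s": time; "qpos": joint angles; "dq": joint speeds; "joint_efforts": joint torques, N m; "ee_pos": TCP position; "ee_rot": TCP orientation; "contact_force": force on the tool from outside, world axes, zero at the start; "moment": the same for the moment, N m; "opening": finger opening in m.
Only numpy, scipy, OpenCV 4.12 (cv2) and the standard library are available. Lean on these libraries where they do the work, as an engineer would, in place of code of your own. Each camera call takes 0.05 s, during which the arm holds its last target.

## Working session

There is one attempt and no reset: what is moved stays moved. The work goes in short steps, Python scripts to look and compute and a shell command to move; the robot and the scene stay as the last step left them, time stands still between calls to the robot, and variables do not carry over. Pictures are saved under pics/ and viewed, and the job is handed in when it is done.

```bash
mkdir -p pics
cat > h.py <<'E'
import numpy as np, cv2
from bench import *
from scipy.spatial.transform import Rotation as R
def snap(n,f):
    im=get_image(n); cv2.imwrite('pics/'+f+'.png',im[:,:,::-1]); return im
def crop(f,out,x0,y0,x1,y1,s):
    im=cv2.imread('pics/'+f+'.png')[y0:y1,x0:x1]; cv2.imwrite('pics/'+out+'.png',cv2.resize(im,None,fx=s,fy=s,interpolation=cv2.INTER_CUBIC))
def ray(n,u,v):
    c=calibration(n);E=np.array(c['extrinsics']);K=np.array(c['mtx'])
    d=E[:3,:3]@np.linalg.solve(K,[u,v,1.]);return E[:3,3],d
def atz(n,u,v,z):
    o,d=ray(n,u,v);return o+d*(z-o[2])/d[2]
def proj(n,p):
    c=calibration(n);E=np.array(c['extrinsics']);K=np.array(c['mtx'])
    q=K@(E[:3,:3].T@(np.array(p)-E[:3,3]));return q[:2]/q[2]
E
python3 - <<'E'
from h import *
snap('top','t0');snap('side','s0')
o=get_obs();print({k:np.round(v,3) if not isinstance(v,dict) else v for k,v in o.items()})
for n in('top','side'):print(calibration(n))
print([k for k in dir() if 'grip' in k]);
E
```

```text
{'time_s': np.float64(0.1), 'qpos': array([ 1.236,  0.629,  0.038,  1.518, -0.027,  0.996, -0.02 ]), 'dq': array([-0.001, -0.003, -0.   , -0.002,  0.   ,  0.   ,  0.001]), 'joint_efforts': array([ 2.0000e-03, -5.6454e+01,  1.2300e+00, -1.9398e+01,  1.1000e-02,
        5.0000e-03,  0.0000e+00]), 'ee_pos': array([ 0.173, -0.626,  0.23 ]), 'ee_rot': array([-3.112, -0.421,  0.   ]), 'contact_force': array([-1.139, -0.163,  0.473]), 'moment': array([0.021, 0.002, 0.037]), 'opening': np.float64(0.085)}
{'mtx': array([[393.58010847,   0.        , 244.06754593],
       [  0.        , 393.58010847, 186.93436869],
       [  0.        ,   0.        ,   1.        ]]), 'extrinsics': array([[ 0.01812943, -0.99883793,  0.04465559,  0.55203418],
       [-0.99926139, -0.01658741,  0.03466304, -0.01218921],
       [-0.03388204, -0.04525102, -0.9984009 ,  1.26259207],
       [ 0.        ,  0.        ,  0.        ,  1.        ]])}
{'mtx': array([[348.55811737,   0.        , 256.13234095],
       [  0.        , 348.55811737, 191.41243799],
       [  0.        ,   0.        ,   1.        ]]), 'extrinsics': array([[ 0.98007806, -0.10395983,  0.16923162,  0.41421735],
       [-0.19858502, -0.49871634,  0.84370966, -0.88169714],
       [-0.00331334, -0.8605082 , -0.50942582,  0.67660404],
       [ 0.        ,  0.        ,  0.        ,  1.        ]])}
['grip_point_offset']
```

View pics/t0.png

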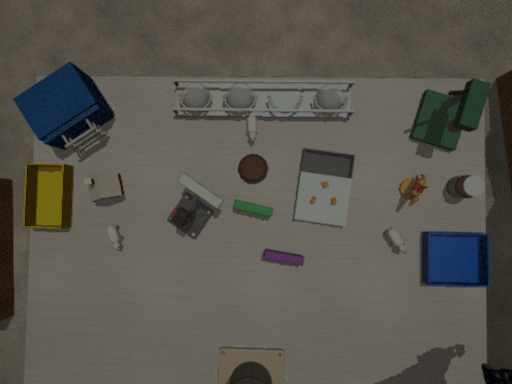

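View pics/s0.png

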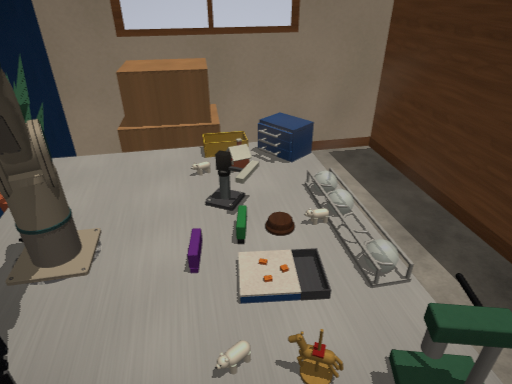

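Run:
```python
from h import *
print(grip_point_offset); crop('t0','t0c',150,60,350,210,4); crop('s0','s0c',130,90,330,240,4)
```

```text
-0.0187
```

Two blocks could be the scraper: green at top (253,208) and purple at top (283,257). The green one, between station and post, fits the description. I'll confirm it in enlarged crops.

View pics/t0c.png

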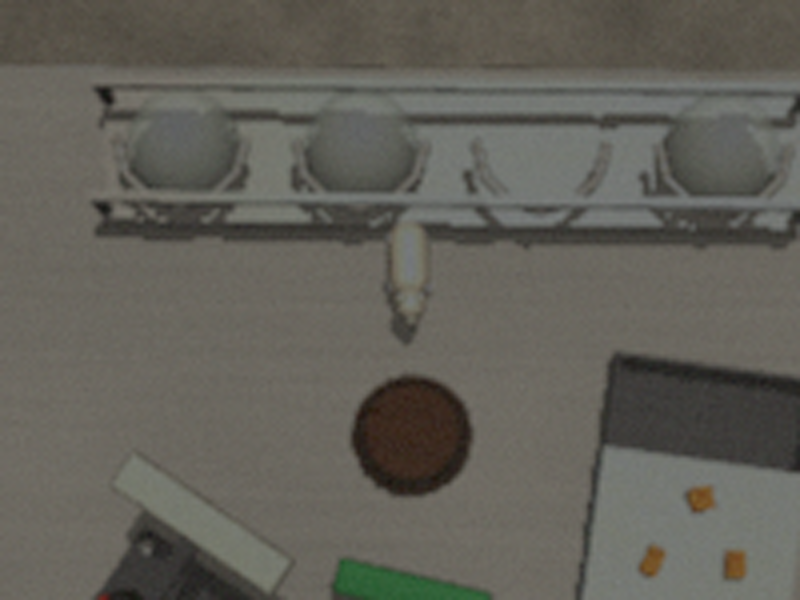

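View pics/s0c.png

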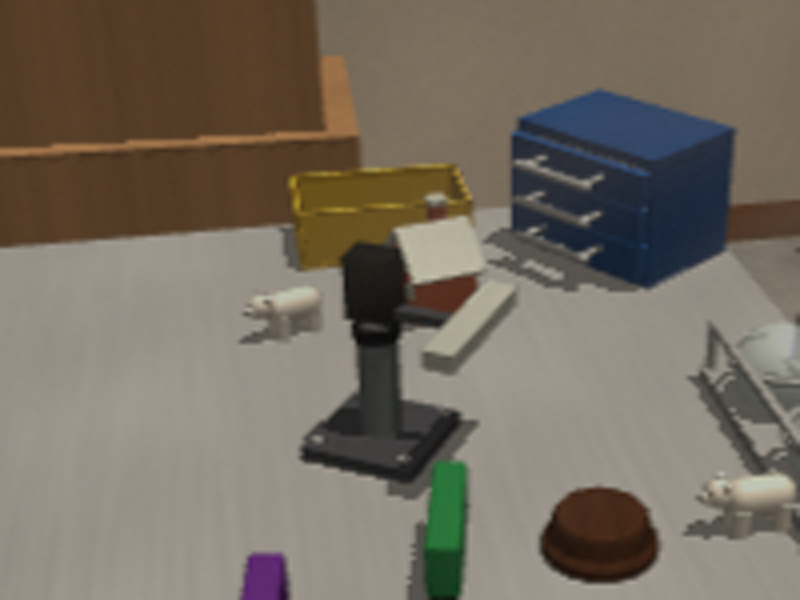

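Run:
```python
from h import *
crop('t0','a1',160,165,290,250,6);crop('t0','a2',285,140,365,235,6)
```

```text
(no output)
```

View pics/a1.png

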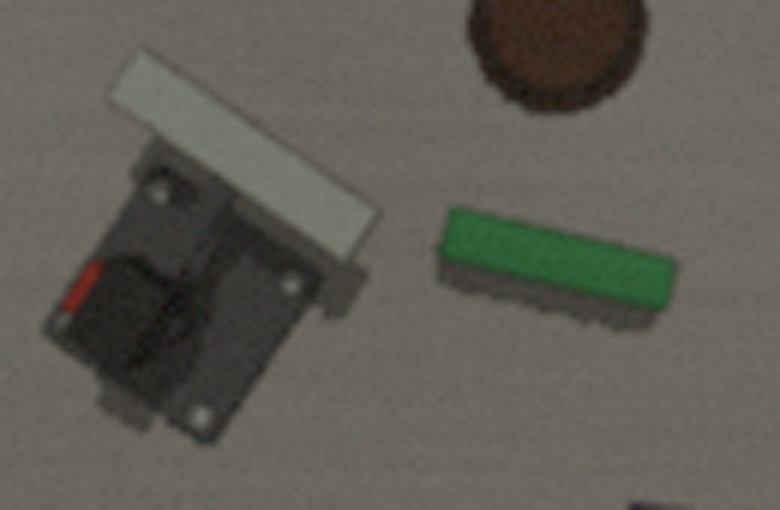

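View pics/a2.png

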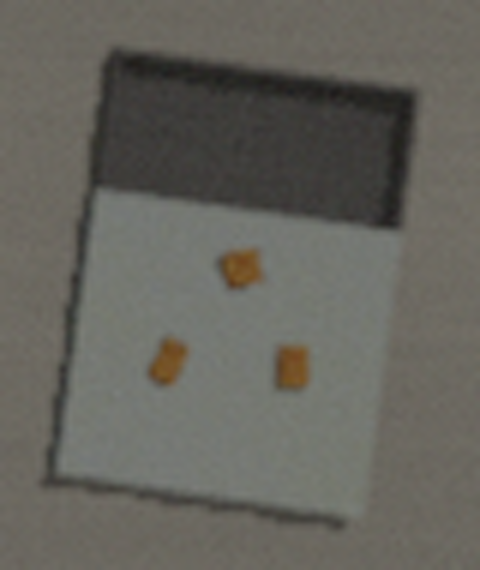

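Run:
```python
from h import *
f=lambda u,v,ox,oy:((u+.5)/6-.5+ox,(v+.5)/6-.5+oy)
def pts(L,ox,oy,z):
    return np.array([atz('top',*f(u,v,ox,oy),z)[:2] for u,v in L])
g=pts([(453,208),(678,262),(662,308),(443,255)],160,165,.065);print('scr',g.round(4).tolist(),g.mean(0))
print([np.linalg.norm(g[i]-g[(i+1)%4]).round(4) for i in range(4)])
yv=(g[0]+g[3]-g[1]-g[2]);print('y dir deg',np.degrees(np.arctan2(-yv[0],yv[1])))
s=pts([(96,187),(402,230),(362,520),(55,478)],285,140,.03);print('plate',s.round(4).tolist(),s.mean(0))
print([np.linalg.norm(s[i]-s[(i+1)%4]).round(4) for i in range(4)])
yv=(s[0]+s[3]-s[1]-s[2]);print('yaw',np.degrees(np.arctan2(-yv[0],yv[1])))
xv=s[0]+s[1]-s[2]-s[3];print('yawx',np.degrees(np.arctan2(xv[1],xv[0])))
t=pts([(110,50),(415,92)],285,140,.03);print('trough far',t.round(4).tolist())
c=pts([(240,268),(168,361),(292,367)],285,140,.0395);print('chips',c.round(4).tolist())
a=np.arctan2(xv[1],xv[0]);Rm=np.array([[np.cos(a),np.sin(a)],[-np.sin(a),np.cos(a)]])
print('chips stn',((c-s.mean(0))@Rm.T).round(4).tolist())
p=pts([(210,445),(45,328),(150,140),(365,275)],160,165,.012);print('foot',p.round(4).tolist())
l=pts([(142,47),(380,212),(348,260),(108,97)],160,165,.147);print('lightbar',l.round(4).tolist(),l.mean(0))
print([np.linalg.norm(l[i]-l[(i+1)%4]).round(4) for i in range(4)])
yv=(l[0]+l[3]-l[1]-l[2]);print('yaw',np.degrees(np.arctan2(-yv[0],yv[1])))
crop('s0','a3',205,140,265,210,8); crop('t0','a4',160,190,210,245,10)
```

```text
scr [[0.5676, 0.0561], [0.5423, -0.0583], [0.519, -0.0506], [0.5437, 0.0607]] [0.54315172 0.00197514]
[np.float64(0.1171), np.float64(0.0246), np.float64(0.114), np.float64(0.0244)]
y dir deg -12.484788908663566
plate [[0.6608, -0.1453], [0.6408, -0.3035], [0.4905, -0.284], [0.5091, -0.1259]] [ 0.57529437 -0.21466871]
[np.float64(0.1595), np.float64(0.1515), np.float64(0.1591), np.float64(0.1529)]
yaw -6.941853105954974
yawx -7.356342001111139
trough far [[0.7327, -0.1517], [0.7128, -0.3098]]
chips [[0.6192, -0.2186], [0.5706, -0.1822], [0.5687, -0.2457]]
chips stn [[0.044, 0.0017], [-0.0088, 0.0316], [-0.0026, -0.0316]]
foot [[0.4406, 0.1855], [0.5007, 0.2752], [0.6017, 0.2215], [0.532, 0.1051]]
lightbar [[0.6406, 0.2012], [0.564, 0.086], [0.5411, 0.1007], [0.6165, 0.2169]] [0.59053647 0.15119914]
[np.float64(0.1384), np.float64(0.0273), np.float64(0.1386), np.float64(0.0288)]
yaw -33.276201320783755
```

View pics/a3.png

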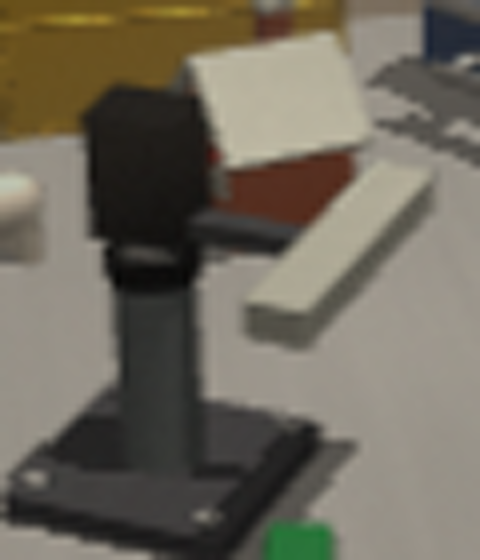

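View pics/a4.png

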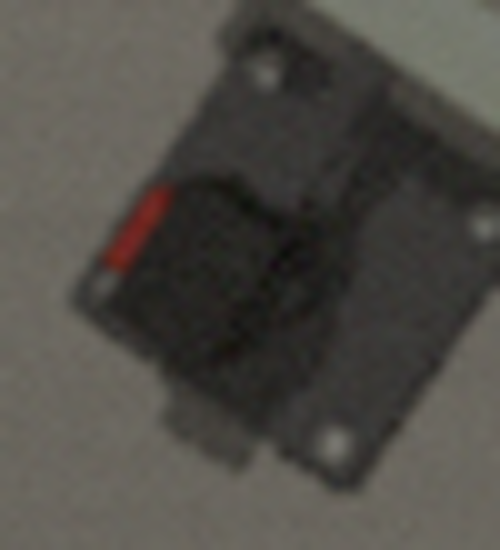

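```bash
cat >> h.py <<'E'
def plan(p,yaw):
    """yaw: world deg of jaw axis (mod 180)"""
    o=get_obs();M=R.from_rotvec(o['ee_rot']).as_matrix()
    cur=np.degrees(np.arctan2(M[1,1],M[0,1]))
    d=(yaw-cur+90)%180-90
    # turn about tool z (down) positive => world yaw decreases
    print('t',round(float(o['time_s']),2),'tool shift',(M.T@(np.array(p)-o['ee_pos'])).round(4),'turn',round(-d,2),'jaw now',round(cur,2),'z',M[:,2].round(3),'q7',round(o['qpos'][6],2))
    print('if turned first', ((M@R.from_euler('z',-d,degrees=True).as_matrix()).T@(np.array(p)-o['ee_pos'])).round(4))
E
python3 - <<'E'
from h import *
plan([.543,.002,.18],-12.5)
f=lambda u,v,s,ox,oy:((u+.5)/s-.5+ox,(v+.5)/s-.5+oy)
print('button top',atz('top',*f(140,228,10,160,190),.182))
a=np.radians(-33.3);print('expect',np.array([.5153,.2006])+.0205*np.array([-np.sin(a),np.cos(a)]))
# side check of bar & scraper projections
print('side grip top',(proj('side',[.5153,.2006,.19])-[205,140])*8, 'scr top',(proj('side',[.543,.002,.065])-[130,90])*4)
E
```

```text
t 0.1 tool shift [ 0.524  -0.5071  0.0513] turn -62.1 jaw now -74.6 z [-0.     0.002 -1.   ] q7 -0.02
if turned first [0.6933 0.2258 0.0513]
button top [0.52696091 0.2186721  0.182     ]
expect [0.52655497 0.21773405]
side grip top [138.65504108  99.96324073] scr top [443.47782849 498.93224537]
```

```bash
python3 -m pendant '0 0 0 -7.76 0;0 0 0 -7.76 0;0 0 0 -7.76 0;0 0 0 -7.76 0;0 0 0 -7.76 0;0 0 0 -7.76 0;0 0 0 -7.76 0;0 0 0 -7.76 0'; python3 -c "
from h import *
plan([.543,.002,.18],-12.5)"
```

```text
time_s: 0.9
ee_pos: [0.1724, -0.6263, 0.2308]
ee_rot: [-2.444, -1.972, -0.001]
contact_force: [1.3, -0.8, 0.7]
opening: 0.0853
t 0.9 tool shift [0.6924 0.2294 0.0513] turn 0.3 jaw now -12.2 z [-0.     0.001 -1.   ] q7 0.89
if turned first [0.6936 0.2258 0.0513]
```

```bash
python3 -m pendant '0.043 0.014 0 0.3 0;0.043 0.014 0 0 0;0.043 0.014 0 0 0;0.043 0.014 0 0 0;0.043 0.014 0 0 0;0.043 0.014 0 0 0;0.043 0.014 0 0 0;0.043 0.014 0 0 0'; python3 -m pendant '0.043 0.014 0 0 0;0.043 0.014 0 0 0;0.043 0.014 0 0 0;0.043 0.014 0 0 0;0.043 0.014 0 0 0;0.043 0.014 0 0 0;0.043 0.014 0.02 0 0;0 0 0 0 0'; python3 -c "
from h import *
plan([.543,.002,.025],-12.5)"
```

```text
time_s: 1.7
ee_pos: [0.3584, -0.3143, 0.2312]
ee_rot: [-2.456, -1.959, 0.0]
contact_force: [1.2, 0.2, -0.5]
opening: 0.0852
time_s: 2.5
ee_pos: [0.522, -0.0364, 0.2097]
ee_rot: [-2.442, -1.97, -0.005]
contact_force: [-0.3, -0.5, 0.4]
opening: 0.0851
t 2.5 tool shift [0.0411 0.0126 0.1849] turn 0.28 jaw now -12.22 z [-0.     0.005 -1.   ] q7 -0.41
if turned first [0.0412 0.0124 0.1849]
```

```bash
python3 -m pendant '0.041 0.0125 0 0.3 0;0 0 0.03 0 0;0 0 0.03 0 0;0 0 0.03 0 0;0 0 0 0 0;0 0 0 0 0;0 0 0 0 0;0 0 0 0 0'; python3 -c "
from h import *
plan([.543,.002,.025],-12.5)
snap('top','t1');crop('t1','t1c',200,160,310,245,7);snap('side','s1');crop('s1','s1c',180,160,300,260,6)"
```

```text
time_s: 3.3
ee_pos: [0.5427, -0.0071, 0.1229]
ee_rot: [2.46, 1.952, 0.004]
contact_force: [-1.0, 0.2, 0.5]
opening: 0.0856
t 3.3 tool shift [ 0.0089 -0.0021  0.0979] turn -0.64 jaw now -13.14 z [ 0.003  0.    -1.   ] q7 -0.54
if turned first [ 0.0089 -0.002   0.0979]
```

View pics/t1c.png

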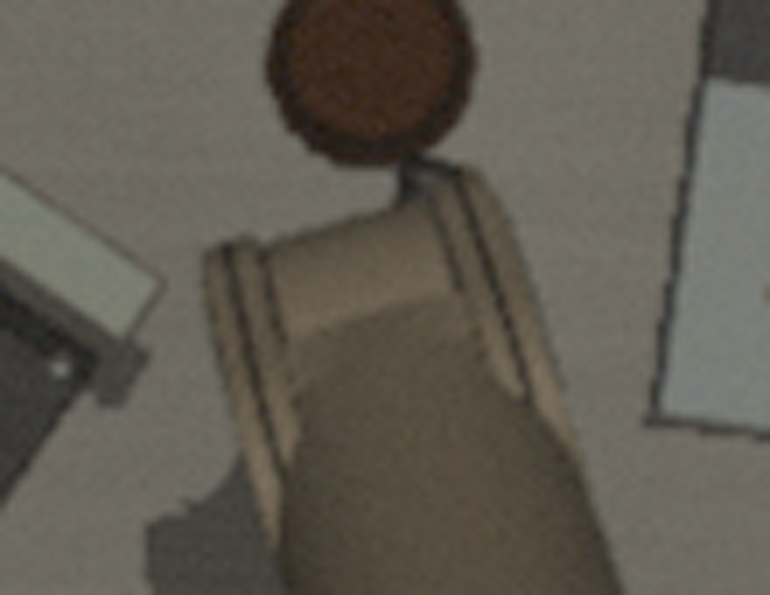

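View pics/s1c.png

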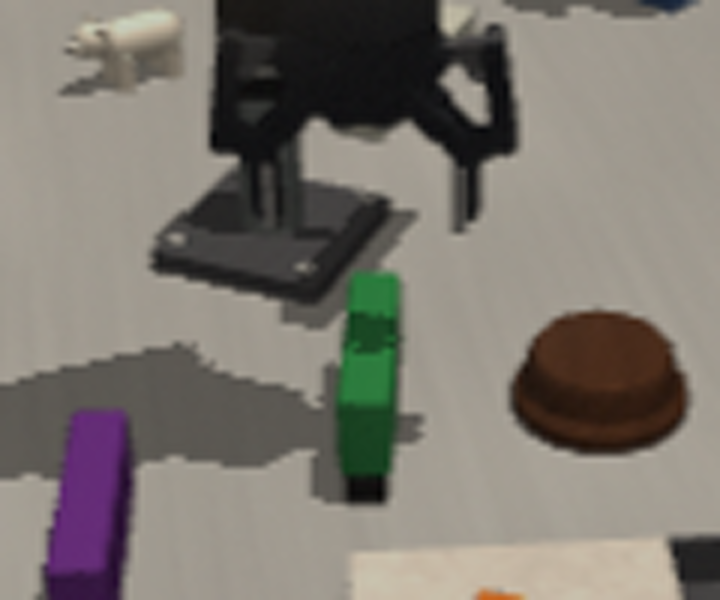

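```bash
python3 -c "
from h import *
print(atz('top',253,168,.036)); o=np.array([.543,.002]);d=np.array([np.cos(np.radians(-12.5)),np.sin(np.radians(-12.5))]);print(o+d*.057)
print(atz('side',280,223,.018))"
```

```text
[0.66659793 0.00353687 0.036     ]
[ 0.59864887 -0.01033706]
[ 0.6685445  -0.00198626  0.018     ]
```

```bash
python3 -m pendant '0.009 -0.002 0 -0.6 40;0 0 0.02 0 40;0 0 0.02 0 40;0 0 0.02 0 40;0 0 0.02 0 40;0 0 0.018 0 40;0 0 0 0 40;0 0 0 0 40'; python3 -m pendant '0 0 0 0 255;0 0 0 0 255;0 0 0 0 255;0 0 0 0 255;0 0 0 0 255;0 0 0 0 255;0 0 0 0 255;0 0 0 0 255'; python3 -c "
from h import *
plan([.543,.002,.125],-12.5)
snap('side','s2');crop('s2','s2c',180,160,300,260,6)"
```

```text
time_s: 4.2
ee_pos: [0.5418, 0.0029, 0.0236]
ee_rot: [-2.449, -1.967, -0.0]
contact_force: [-0.1, -0.0, 0.9]
opening: 0.0723
time_s: 5.0
ee_pos: [0.5425, 0.0022, 0.0243]
ee_rot: [2.45, 1.965, 0.002]
contact_force: [-0.6, 0.6, 6.9]
opening: 0.0271
t 5.0 tool shift [-1.000e-04  7.000e-04 -1.007e-01] turn -0.03 jaw now -12.53 z [ 0.002 -0.    -1.   ] q7 -0.6
if turned first [-1.000e-04  7.000e-04 -1.007e-01]
```

View pics/s2c.png

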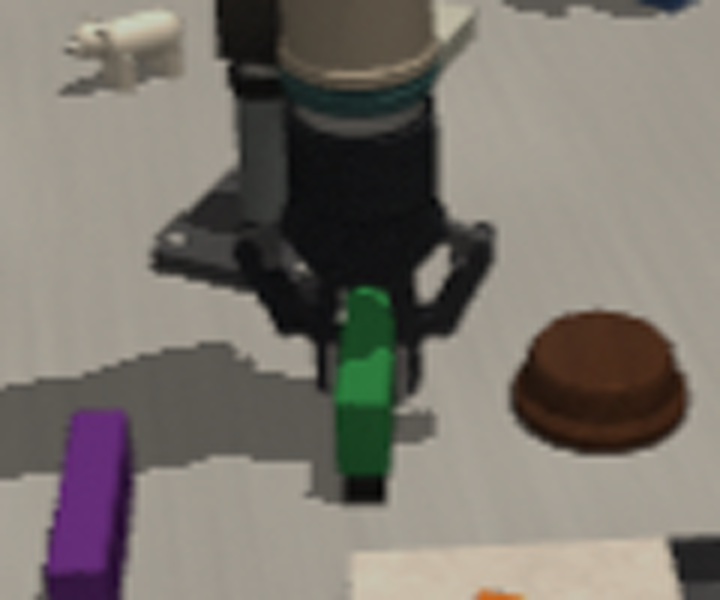

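```bash
python3 -m pendant '0 0 -0.01 0 255;0 0 -0.02 0 255;0 0 -0.02 0 255;0 0 -0.02 0 255;0 0 -0.01 0 255;0 0 0 0 255;0 0 0 0 255;0 0 0 -5.3 255'; python3 -c "
from h import *
plan([.5207,-.2078,.1],-7.2)
snap('side','s3');crop('s3','s3c',180,140,300,240,6)"
```

```text
time_s: 5.85
ee_pos: [0.5408, 0.0021, 0.1023]
ee_rot: [-2.354, -2.079, 0.003]
contact_force: [-0.4, 0.5, -3.4]
opening: 0.0273
t 5.85 tool shift [-0.2108  0.006   0.0025] turn 0.09 jaw now -7.11 z [-0.002 -0.    -1.   ] q7 -0.49
if turned first [-0.2108  0.0064  0.0025]
```

View pics/s3c.png

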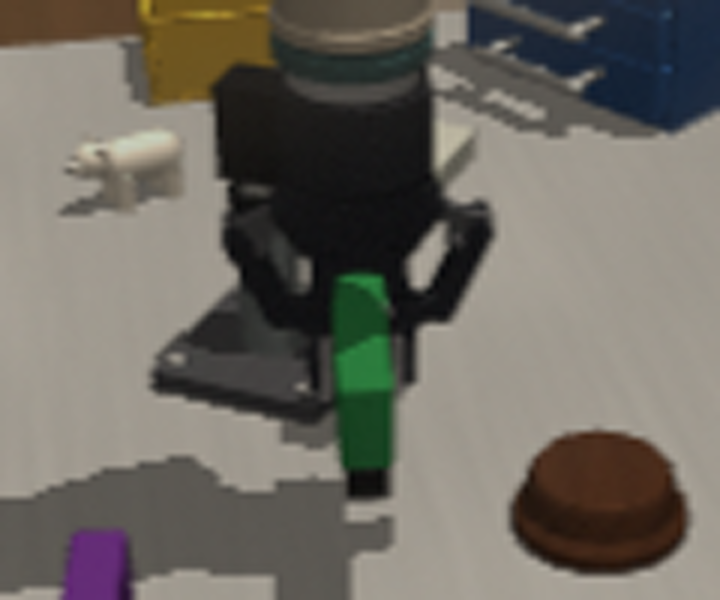

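Scraper is held upright and level. Move it over the plate's near side.

```bash
python3 -m pendant '-0.03 0.001 0 0 255;-0.03 0.001 0 0 255;-0.03 0.001 0 0 255;-0.03 0.001 0 0 255;-0.03 0.001 0 0 255;-0.03 0.001 0 0 255;-0.0308 0 0 0 255;0 0 0 0 255';python3 -m pendant '0 0 0 0 255;0 0 0 0 255;0 0 0 0 255;0 0 0.01 0 255;0 0 0 0 255;0 0 0 0 255;0 0 0 0 255;0 0 0 0 255'; python3 -c "
from h import *
plan([.5207,-.2078,.056],-7.2)
snap('top','t4');crop('t4','t4c',270,130,380,240,6);snap('side','s4');crop('s4','s4c',210,210,350,310,5)"
```

```text
time_s: 6.7
ee_pos: [0.5187, -0.2139, 0.1018]
ee_rot: [2.367, 2.066, -0.007]
contact_force: [-0.9, -0.4, -2.5]
opening: 0.0271
time_s: 7.5
ee_pos: [0.5213, -0.2077, 0.0935]
ee_rot: [2.357, 2.077, 0.0]
contact_force: [1.0, -0.0, -2.3]
opening: 0.0275
t 7.5 tool shift [-0.0002 -0.0006  0.0375] turn -0.02 jaw now -7.22 z [ 0. -0. -1.] q7 -0.14
if turned first [-0.0002 -0.0006  0.0375]
```

View pics/t4c.png

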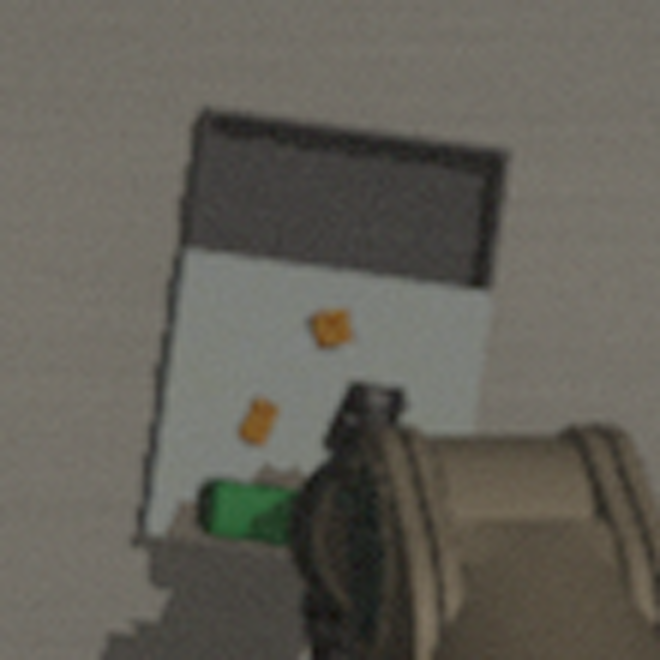

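View pics/s4c.png

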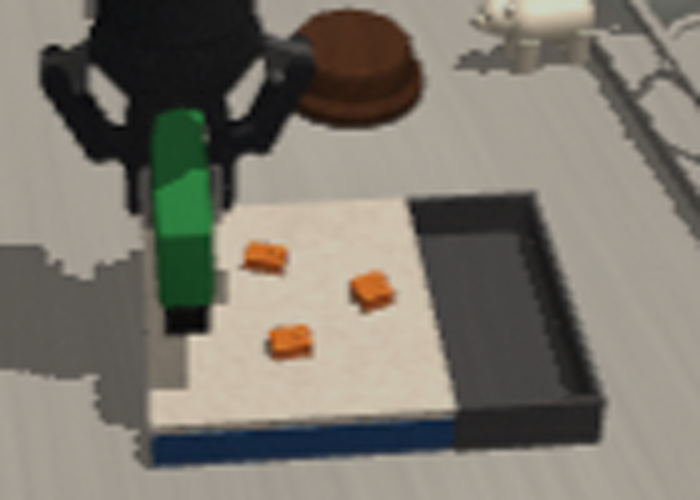

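```bash
python3 -m pendant '0 0 0.01 0 255;0 0 0.01 0 255;0 0 0.01 0 255;0 0 0.005 0 255;0 0 0.003 0 255;0 0 0 0 255;0 0 0 0 255;0 0 0 0 255'; python3 -c "
from h import *
plan([.5207,-.2078,.055],-7.2);print(get_obs()['contact_force'])
snap('side','s5');crop('s5','s5c',210,210,350,310,5)"
```

```text
time_s: 8.4
ee_pos: [0.5215, -0.2078, 0.0556]
ee_rot: [2.356, 2.077, 0.001]
contact_force: [-0.0, 0.0, -2.5]
opening: 0.0273
t 8.4 tool shift [-0.0001 -0.0007  0.0006] turn -0.02 jaw now -7.22 z [ 0.001 -0.    -1.   ] q7 -0.17
if turned first [-0.0001 -0.0007  0.0006]
[-0.02802894  0.047176   -2.47771433]
```

View pics/s5c.png

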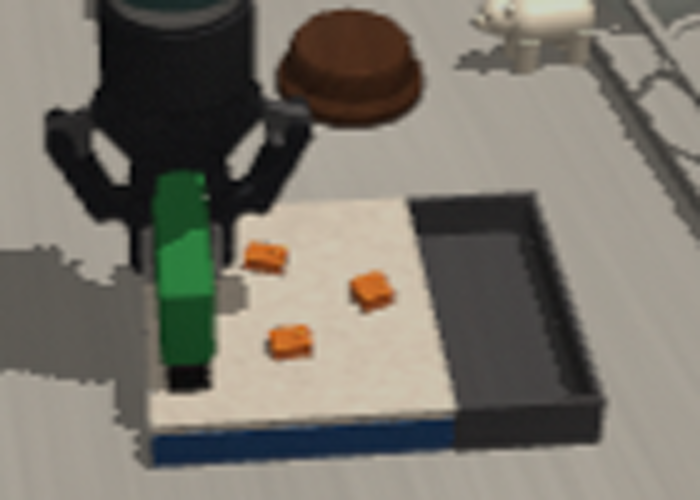

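```bash
python3 -m pendant '0 0.005 0 0 255;0 0.01 0 0 255;0 0.01 0 0 255;0 0.01 0 0 255;0 0.01 0 0 255;0 0.01 0 0 255;0 0.01 0 0 255;0 0.01 0 0 255';  python3 -c "
from h import *
plan([.5207,-.2078,.055],-7.2);print(get_obs()['contact_force'])
snap('side','s6');crop('s6','s6c',210,210,350,310,5)"
```

```text
time_s: 9.25
ee_pos: [0.5964, -0.2172, 0.0552]
ee_rot: [-2.357, -2.077, -0.0]
contact_force: [-0.1, -0.1, -2.8]
opening: 0.0273
t 9.25 tool shift [-0.0002 -0.0763  0.0002] turn -0.02 jaw now -7.22 z [-0.  0. -1.] q7 -0.14
if turned first [-0.0002 -0.0763  0.0002]
[-0.11675412 -0.05193888 -2.76531048]
```

View pics/s6c.png

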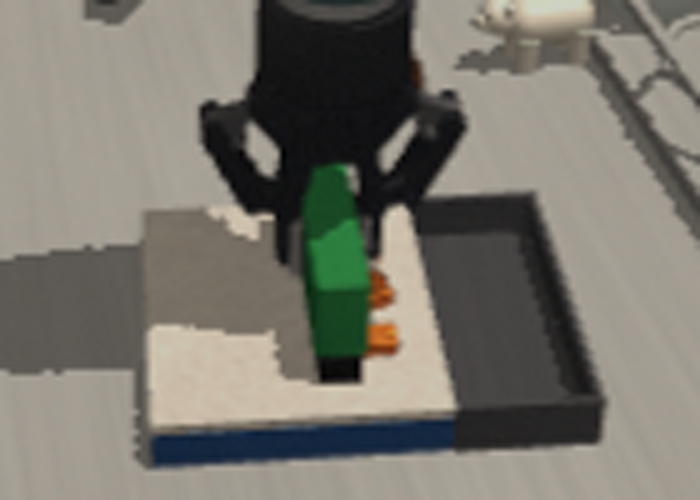

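```bash
python3 -m pendant '0 0.01 0 0 255;0 0.01 0 0 255;0 0.01 0 0 255;0 0.01 0 0 255;0 0.01 0 0 255;0 0.01 0 0 255;0 0.005 0 0 255;0 0 0 0 255';  python3 -c "
from h import *
plan([.5207,-.2078,.055],-7.2);print(get_obs()['contact_force'])
snap('side','s7');crop('s7','s7c',210,210,350,310,5);snap('top','t7');crop('t7','t7c',270,130,380,240,6)"
```

```text
time_s: 10.1
ee_pos: [0.6609, -0.2252, 0.0552]
ee_rot: [2.357, 2.077, 0.001]
contact_force: [-0.1, 0.1, -2.8]
opening: 0.0276
t 10.1 tool shift [-4.000e-04 -1.412e-01  1.000e-04] turn -0.02 jaw now -7.22 z [ 0.001  0.    -1.   ] q7 -0.12
if turned first [-3.000e-04 -1.412e-01  1.000e-04]
[-0.06837994  0.05210882 -2.84084548]
```

View pics/s7c.png

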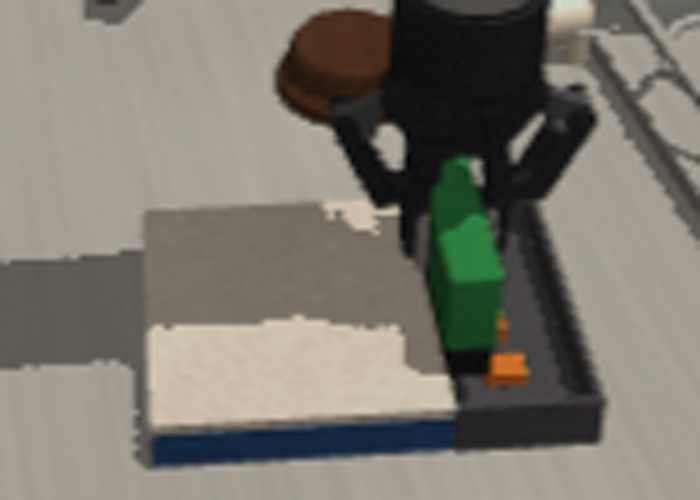

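View pics/t7c.png

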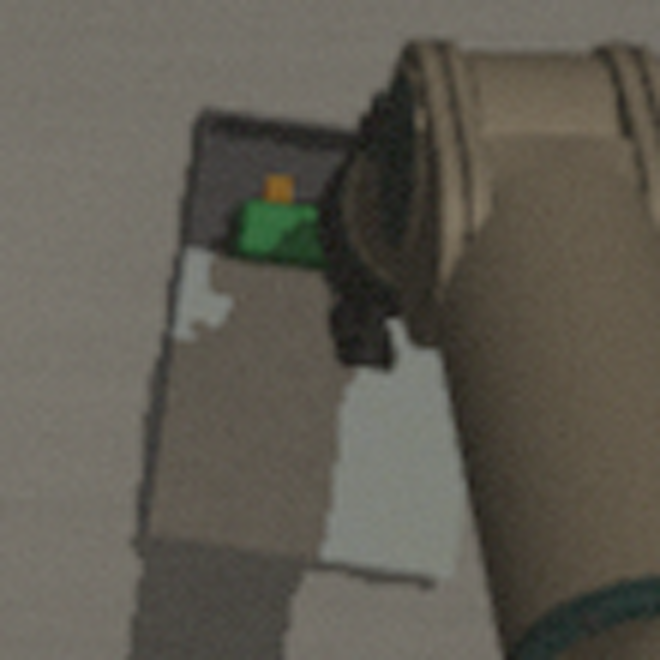

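```bash
python3 -m pendant '0 0 -0.015 0 255;0 0 -0.02 0 255;0 0 -0.02 0 255;0 0 -0.01 0 255;0 -0.03 0 0 255;0 -0.03 0 0 255;0 -0.03 0 0 255;0 -0.03 0 0 255';  python3 -c "
from h import *
plan([.54,0,.1],-12.5);print(get_obs()['contact_force'])
snap('side','s8');crop('s8','s8c',210,210,350,310,5);snap('top','t8');crop('t8','t8c',270,130,380,240,6)"
```

```text
time_s: 11.0
ee_pos: [0.5396, -0.2101, 0.1209]
ee_rot: [2.357, 2.077, -0.0]
contact_force: [-0.4, 0.1, -2.7]
opening: 0.0274
t 11.0 tool shift [ 0.2085 -0.026   0.0209] turn 5.27 jaw now -7.23 z [ 0. -0. -1.] q7 -0.12
if turned first [ 0.2052 -0.0451  0.0209]
[-0.43634569  0.14654041 -2.699615  ]
```

View pics/s8c.png

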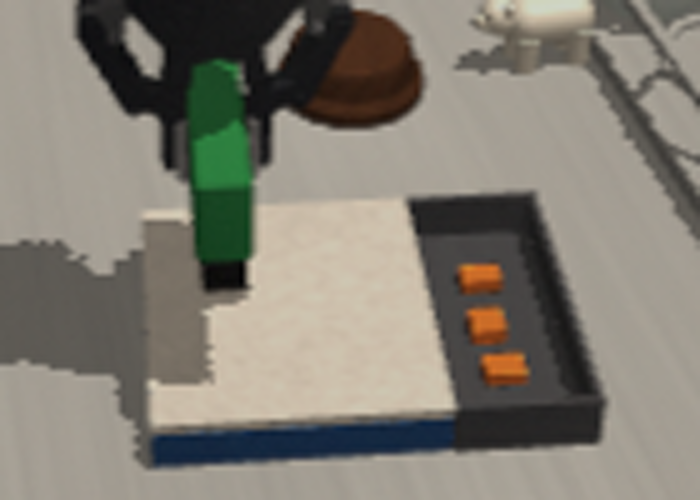

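View pics/t8c.png

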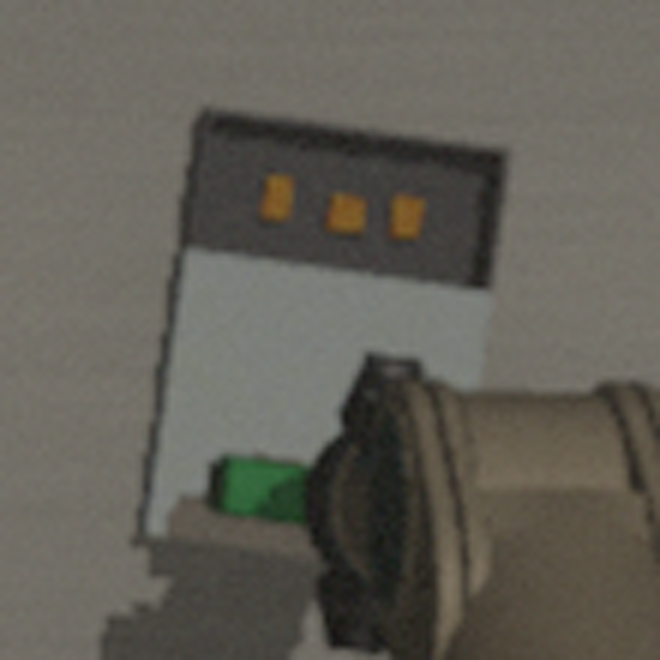

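All three chips lie flat in the trough (top crop at (278,197), (347,213), (407,216)). Now I'll place the scraper back near its old spot.

```bash
python3 -m pendant '0.03 -0.004 0 0 255;0.03 -0.004 0 0 255;0.03 -0.004 0 0 255;0.03 -0.004 0 0 255;0.03 -0.004 0 0 255;0.03 -0.003 0 0 255;0.028 -0.003 0 0 255;0 0 0 5.3 255';python3 -m pendant '0 0 0 0 255;0 0 0.02 0 255;0 0 0.02 0 255;0 0 0.02 0 255;0 0 0.02 0 255;0 0 0 0 255;0 0 0 0 255;0 0 0 0 255'; python3 -c "
from h import *
plan([.54,0,.024],-12.5);print(get_obs()['contact_force'])
snap('side','s9');crop('s9','s9c',180,160,300,260,6)"
```

```text
time_s: 11.9
ee_pos: [0.5423, 0.0057, 0.1212]
ee_rot: [-2.443, -1.972, -0.007]
contact_force: [1.1, -0.1, -3.0]
opening: 0.0271
time_s: 12.7
ee_pos: [0.5423, -0.0009, 0.0414]
ee_rot: [2.45, 1.965, 0.002]
contact_force: [0.4, -0.5, -2.3]
opening: 0.0275
t 12.7 tool shift [ 0.0004 -0.0025  0.0174] turn -0.03 jaw now -12.53 z [ 0.002  0.    -1.   ] q7 -0.6
if turned first [ 0.0004 -0.0025  0.0174]
[ 0.39975592 -0.48797095 -2.30295246]
```

View pics/s9c.png

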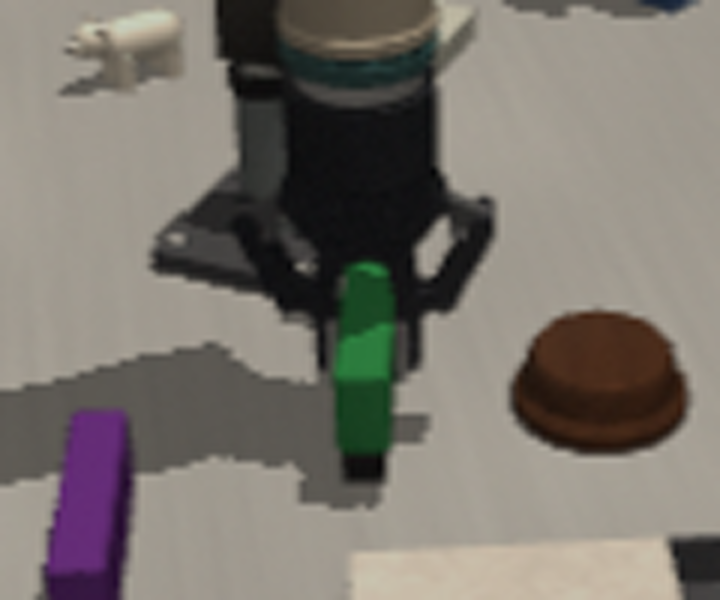

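```bash
python3 -m pendant '0 0 0.008 0 255;0 0 0.006 0 255;0 0 0.002 0 255;0 0 0.001 0 255;0 0 0 0 255;0 0 0 0 255;0 0 0 0 255;0 0 0 0 255'
```

```text
time_s: 13.55
ee_pos: [0.541, -0.0007, 0.0242]
ee_rot: [2.45, 1.966, -0.001]
contact_force: [-2.7, 0.8, 9.8]
opening: 0.0274
```

```bash
python3 -m pendant '0 0 0 0 100;0 0 0 0 60;0 0 0 0 40;0 0 0 0 40;0 0 0 0 40;0 0 0 0 40;0 0 0 0 40;0 0 0 0 40'; python3 -c "
from h import *
snap('side','s10');crop('s10','s10c',180,160,300,260,6)"
```

```text
time_s: 14.35
ee_pos: [0.5414, -0.0006, 0.0233]
ee_rot: [2.45, 1.966, -0.0]
contact_force: [0.3, -0.2, 0.1]
opening: 0.0719
```

View pics/s10c.png

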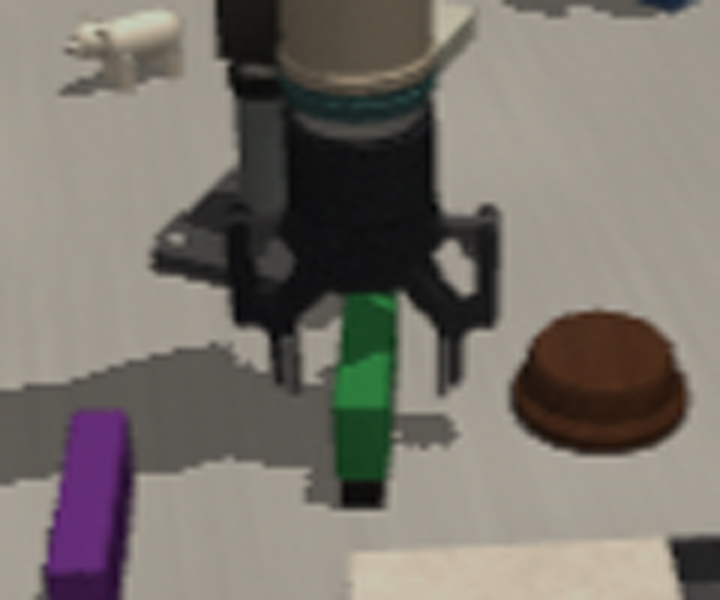

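```bash
python3 -m pendant '0 0 -0.01 0 40;0 0 -0.02 0 40;0 0 -0.04 0 40;0 0 -0.04 0 0;0 0 -0.04 0 0;0 0 -0.04 0 0;0 0 -0.04 0 0;0 0 -0.01 -5.2 0'; python3 -m pendant '0 0 0 -8 0;0 0 0 -8 0;0 0 0 -8 0;0 0 0 -8 0;0 0 0 -8 0;0 0 0 -8 0;0 0 0 -8 0;0 0 0 -8 0'; python3 -c "
from h import *
a=np.radians(-33.3)
plan([.5153-.0005*np.sin(a),.2006+.0005*np.cos(a),.26],56.7)"
```

```text
time_s: 15.2
ee_pos: [0.5436, -0.0001, 0.2688]
ee_rot: [2.352, 2.073, 0.01]
contact_force: [1.1, -0.1, -0.2]
opening: 0.0856
time_s: 16.0
ee_pos: [0.5411, -0.0008, 0.2641]
ee_rot: [0.892, 3.012, -0.001]
contact_force: [-0.7, 0.1, 0.6]
opening: 0.0854
t 16.0 tool shift [0.1313 0.1554 0.0039] turn 0.31 jaw now 57.01 z [ 0.    -0.001 -1.   ] q7 0.57
if turned first [0.1321 0.1547 0.0039]
```

```bash
python3 -m pendant '0.022 0.026 0 0.3 0;0.022 0.026 0 0 0;0.022 0.026 0 0 0;0.022 0.026 0 0 0;0.022 0.026 0 0 0;0.022 0.025 0 0 0;0 0 0 0 0;0 0 0 0 0'; python3 -c "
from h import *
a=np.radians(-33.3)
plan([.5153-.0005*np.sin(a),.2006+.0005*np.cos(a),.142],56.7)
snap('side','s11');crop('s11','s11c',170,100,290,210,5);snap('top','t11');crop('t11','t11c',140,150,300,270,5)"
```

```text
time_s: 16.8
ee_pos: [0.5167, 0.2019, 0.2638]
ee_rot: [0.905, 3.008, -0.001]
contact_force: [0.3, -0.2, -0.4]
opening: 0.0852
t 16.8 tool shift [ 0.0005 -0.0014  0.1218] turn -0.21 jaw now 56.49 z [ 0.001 -0.001 -1.   ] q7 0.19
if turned first [ 0.0005 -0.0014  0.1218]
```

View pics/s11c.png

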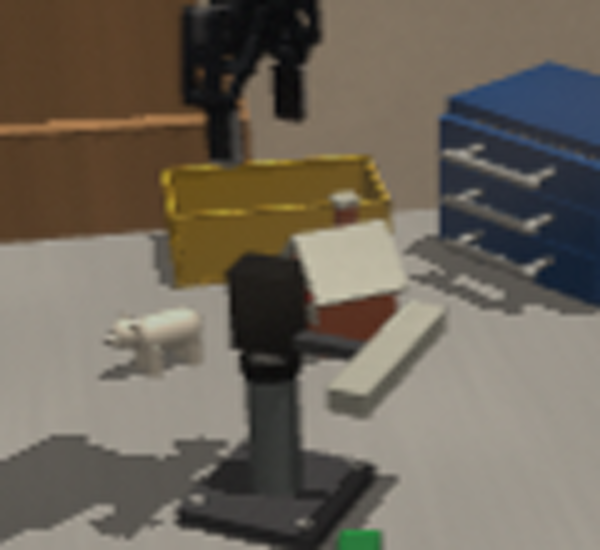

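View pics/t11c.png

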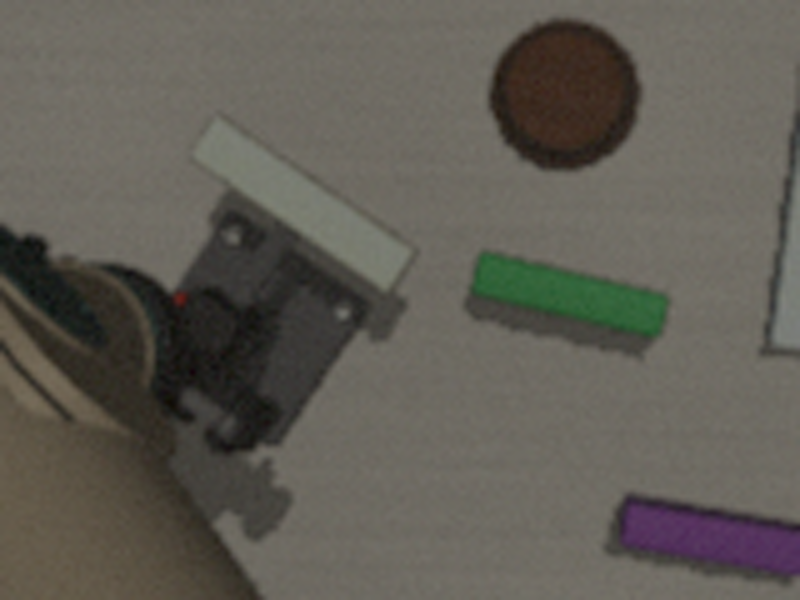

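```bash
python3 -m pendant '0.0005 -0.001 0.015 0 0;0 0 0.015 0 0;0 0 0.015 0 0;0 0 0.015 0 0;0 0 0 0 0;0 0 0 0 0;0 0 0 0 0;0 0 0 0 0'; python3 -c "
from h import *
a=np.radians(-33.3)
plan([.5153-.0005*np.sin(a),.2006+.0005*np.cos(a),.142],56.7)
snap('side','s12');crop('s12','s12c',170,100,290,210,5);snap('top','t12');crop('t12','t12c',160,180,230,250,8)"
```

```text
time_s: 17.7
ee_pos: [0.5167, 0.201, 0.2042]
ee_rot: [0.909, 3.006, 0.001]
contact_force: [-0.3, -0.0, 0.0]
opening: 0.0857
t 17.7 tool shift [ 0.001  -0.0006  0.0622] turn -0.35 jaw now 56.35 z [ 0.001  0.    -1.   ] q7 0.13
if turned first [ 0.001  -0.0006  0.0622]
```

View pics/s12c.png

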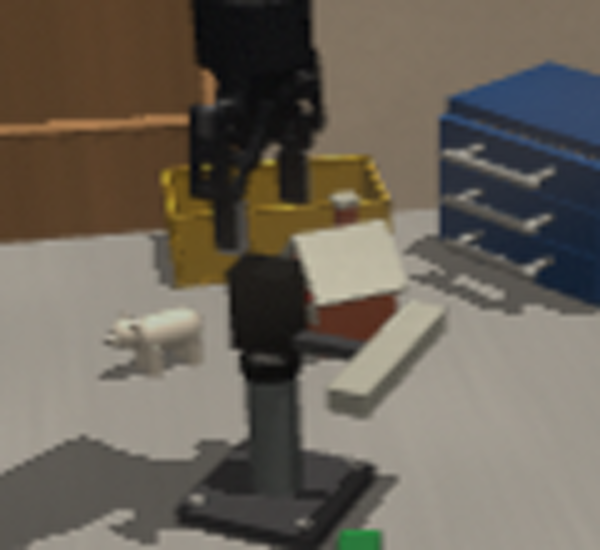

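View pics/t12c.png

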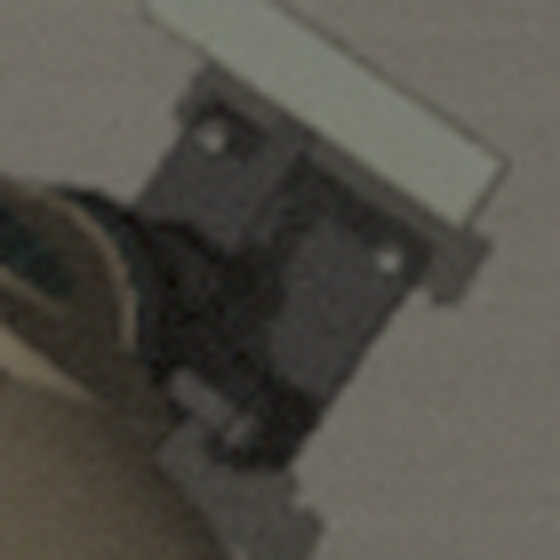

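```bash
python3 -m pendant '0.001 -0.0006 0.012 -0.3 0;0 0 0.012 0 0;0 0 0.012 0 0;0 0 0.012 0 0;0 0 0.012 0 0;0 0 0.002 0 0;0 0 0 0 0;0 0 0 0 0'; python3 -c "
from h import *
a=np.radians(-33.3)
plan([.5153-.0005*np.sin(a),.2006+.0005*np.cos(a),.142],56.7)
snap('side','s13');crop('s13','s13c',170,100,290,210,5)"
```

```text
time_s: 18.6
ee_pos: [0.5152, 0.2014, 0.1416]
ee_rot: [0.9, 3.009, 0.001]
contact_force: [-0.7, -0.8, -0.0]
opening: 0.0853
t 18.6 tool shift [-0.0005 -0.0001 -0.0004] turn -0.01 jaw now 56.69 z [ 0.001  0.    -1.   ] q7 0.07
if turned first [-0.0005 -0.0001 -0.0004]
```

View pics/s13c.png

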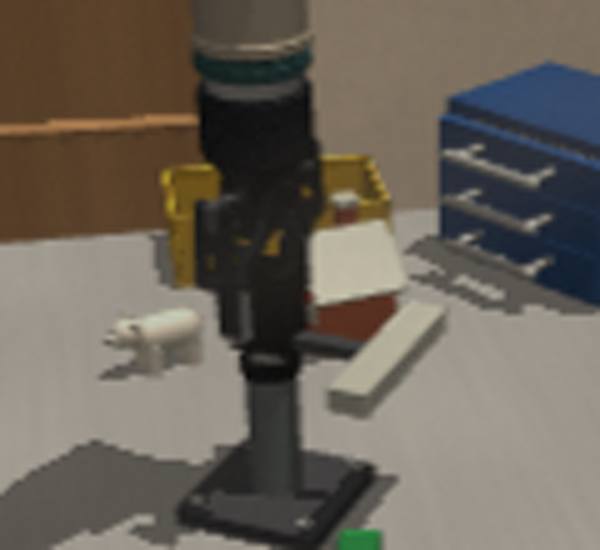

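```bash
python3 -m pendant '0 0 0 0 255;0 0 0 0 255;0 0 0 0 255;0 0 0 0 255;0 0 0 0 255;0 0 0 0 255;0 0 0 0 255;0 0 0 0 255'; python3 -m pendant '0 0 0 0 255;0 0 0 0 255;0 0 0 0 255;0 0 0 0 255;0 0 0 0 255;0 0 0 0 255;0 0 0 0 255;0 0 0 0 255'
```

```text
time_s: 19.45
ee_pos: [0.5158, 0.202, 0.1424]
ee_rot: [0.9, 3.008, 0.003]
contact_force: [-0.5, 0.0, 4.4]
opening: 0.0336
time_s: 20.25
ee_pos: [0.5158, 0.202, 0.1424]
ee_rot: [0.9, 3.008, 0.003]
contact_force: [-0.4, -0.0, 5.8]
opening: 0.0338
```

```bash
python3 -m pendant '0 0 -0.003 0 255;0 0 -0.006 0 255;0 0 -0.008 0 255;0 0 -0.008 0 255;0 0 -0.008 0 255;0 0 -0.008 0 255;0 0 0 0 255;0 0 0 0 255'; python3 -c "
from h import *
snap('side','s14');crop('s14','s14c',170,80,290,210,4)"
```

```text
time_s: 21.05
ee_pos: [0.5158, 0.202, 0.1826]
ee_rot: [0.9, 3.009, 0.004]
contact_force: [3.6, 3.6, -5.7]
opening: 0.0335
```

View pics/s14c.png

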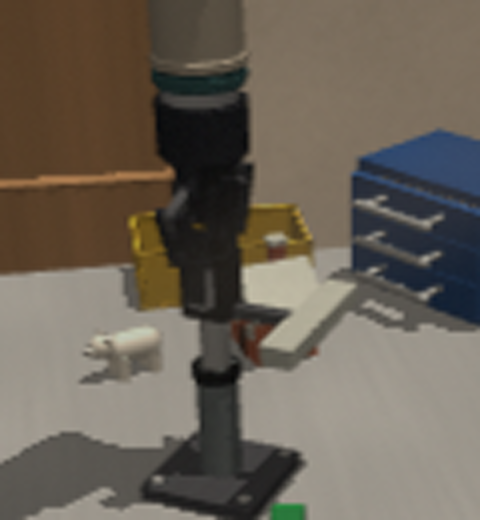

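The head rises with the grip and the light bar has moved up. Continue to the top, stopping lightly against the upper end.

```bash
python3 -m pendant '0 0 -0.008 0 255;0 0 -0.008 0 255;0 0 -0.008 0 255;0 0 -0.008 0 255;0 0 -0.008 0 255;0 0 -0.005 0 255;0 0 -0.003 0 255;0 0 0 0 255'; python3 -m pendant '0 0 0 0 255;0 0 0 0 255;0 0 0 0 255;0 0 0 0 255;0 0 0 0 255;0 0 0 0 255;0 0 0 0 255;0 0 0 0 255'; python3 -c "
from h import *
snap('side','s15');crop('s15','s15c',170,80,290,210,4)"
```

```text
time_s: 21.9
ee_pos: [0.5157, 0.2019, 0.2304]
ee_rot: [0.9, 3.009, 0.004]
contact_force: [5.0, 4.0, -6.0]
opening: 0.0333
time_s: 22.7
ee_pos: [0.5157, 0.202, 0.2301]
ee_rot: [0.9, 3.009, 0.004]
contact_force: [4.0, 4.6, -5.8]
opening: 0.0335
```

View pics/s15c.png

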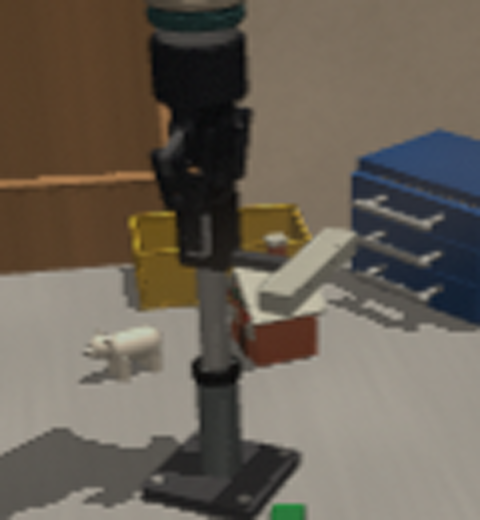

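```bash
python3 -m pendant '0 0 -0.001 0 255;0 0 -0.001 0 255;0 0 -0.001 0 255;0 0 0 0 255;0 0 0 0 255;0 0 0 0 255;0 0 0 0 255;0 0 0 0 255'
```

```text
time_s: 23.55
ee_pos: [0.5157, 0.2019, 0.2326]
ee_rot: [0.9, 3.009, 0.004]
contact_force: [5.4, 3.8, -8.5]
opening: 0.0336
```

```bash
python3 -m pendant '0 0 -0.0005 0 255;0 0 -0.0005 0 255;0 0 0 0 255;0 0 0 0 255;0 0 0 0 255;0 0 0 0 255;0 0 0 0 255;0 0 0 0 255'; python3 -c "
from h import *
snap('side','s16');crop('s16','s16c',150,80,350,310,2.5);snap('top','t16');crop('t16','t16c',150,130,370,280,3.5);o=get_obs();print(o['ee_pos'],o['dq'].round(3))
f=lambda u,v:((u+.5)/2.5-.5+150,(v+.5)/2.5-.5+80)"
```

```text
time_s: 24.35
ee_pos: [0.5157, 0.202, 0.2328]
ee_rot: [-0.9, -3.01, -0.004]
contact_force: [6.6, 5.8, -14.7]
opening: 0.0339
[0.5156977  0.20193033 0.23275342] [ 0.002  0.002 -0.002  0.001  0.001 -0.     0.   ]
```

View pics/s16c.png

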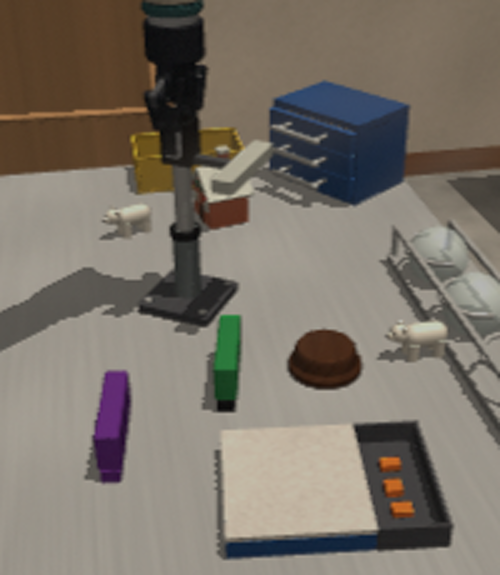

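View pics/t16c.png

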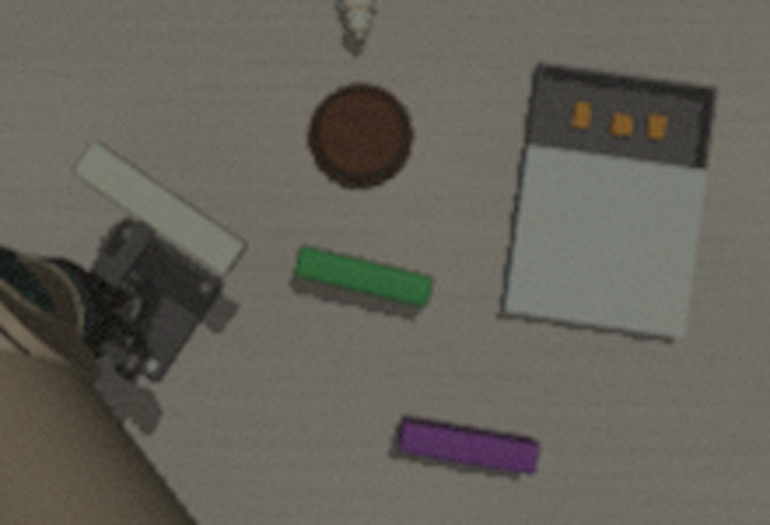

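The force rose to 14.7 N against the stop at 90.4 mm of travel. The chips are in the trough, the scraper is standing, and the arm is at rest, so I'm handing in.

```bash
python3 -c "
from h import *
print(sign_off());o=get_obs();print(o['ee_pos'],o['contact_force'],o['opening'])"
```

```text
the job is handed in; nothing more can be done
None
the job is handed in; nothing more can be done
```

The job is done and handed in at about 24 s of the 61 s allowed; signing off gave no verdict.

- **Chips:** I wiped all three off the plate in one pass with the green scraper. The last pictures show them lying in the trough.
- **Scraper:** It stands upright on the shelf near its old spot, released and clear of the station.
- **Light post:** I pinched the grip with a finger on the red button and lifted the post 90.4 mm, measured at the gripper. At the end the downward force rose from 6 N to 14.7 N, which shows it is against the top stop. The arm was at rest, still gripping.
- **Button:** I could only check this indirectly. The fingers closed to 33.9 mm across the 34 mm grip, so the button should be fully in, and the post slid freely.
- **Bystanders:** The bears, house and walnut base in the last crops look unmoved. The horse and one bear lay outside those crops, but the arm worked nowhere near them.

No check failed. A steady sideways force of about 9 N remained on the tool at the end, probably from a slightly off-centre grip.

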